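# Close the grinder guard and hold the scraper in its slot

### The arm

A 6-joint arm with a two-finger parallel gripper is mounted at the origin on the work surface. World frame = base frame: x ahead of the robot, y to its left, z up, the work surface at z = 0. Lengths are in m, angles in rad, forces in N, time in s.
With the tool pointing down it reaches from about 0.2 to 0.875 m from the base axis. Payload 3.4 kg.
Tool frame: the origin (TCP) lies midway between the tips of the shut fingers; the grasp point (between the pads) lies 19 mm behind it; z points along the fingers, y is the direction in which the jaws open and shut (so a half turn about z gives the same grasp; the last joint's range is limited). The gripper opens to 94 mm and grips with 3 to 60 N. Pads are 16 mm wide; open, the fingers measure 119 mm over their backs; the gripper's body (75 mm by 177 mm) begins 78 mm behind the grasp point.
Start: joints at [1.098, 0.276, 1.505, -0, 1.361, -0.121], TCP at [0.198, 0.54, 0.205] pointing down, gripper open.
Joint ranges: [-2.89, 2.89], [-0.75, 2.08], [0.22, 2.7], [-1.18, 4.32], [0.11, 2.71], [-2.7, 2.7]. Speed limits (rad/s): [2.57, 2.57, 3.14, 3.14, 3.14, 3.14].

### API

Orientations are given as a rotation vector (axis times angle).
In Python, from cell import ctrl, eyes, job gives the robot as it stands.
- The arm moves only by the shell command python3 -m pendant 'ROWS' [OPENING] [FORCE]. ROWS is a JSON object of lists of equal length, an entry for each row: "travel": the shift along the tool's x, y, z in mm, a list of three; "spin": the turn about the tool's z in degrees. In form: {"travel": [[dx, dy, dz], ...], "spin": [spin, ...]}. A call has 1 to 10 rows; each row is the pose to reach, as a shift and turn from the pose commanded when the call began, along the tool's axes at that moment; what a row does not reach only later rows make up. A row lasts 1/8 s, in which the tool goes at most 62.5 mm and 10.7 degrees, less where a joint would pass 70% of its speed; a pose out of reach is approached as far as the arm can. A call with a gripper value outside its range is refused whole. OPENING is the opening, from 0 (shut) to 1 (fully open), set as the call begins (- or left out, the last holds). The fingers move at their own pace and stop on an object; FORCE is the grip in N (left out, the last holds). Time passes only in rows, so rows that repeat a pose let the fingers close. It gives the time, the measured TCP pose, the force and the opening at its end, in the units of the state.
- ctrl.read_state(): the state, without advancing time (a new reading comes with each control period).
- eyes.grab_frame(name): name is "scene" or "top" or "wrist"; returns the picture (384x512x3 uint8, red, green, blue); there is no depth.
- eyes.camera_info(name): a dict with "intrinsics" (3x3 intrinsics, pixels), "R" (3x3) and "t" (3): a world point X has camera coordinates R X + t. Camera axes: x right, y down, z forward; pixel columns grow to the right and rows downward; lengths in m; the calibration is good to about 2 mm. The wrist camera is an equidistant fisheye: a pixel r from the principal point sees the ray r / f radians off the axis. A picture is of the moment at which its call begins: read the wrist's pose just before it. camera_info takes no time and is no camera call; for the wrist camera it gives the pose at the moment of the call.
- job.finish_job(): hands the job in, once; it reports no verdict.
The state is a dict: "time_s": time; "joint_positions": joint angles; "qvel": joint speeds; "tau": joint torques, N m; "tcp_pos": TCP position; "tool_rot": TCP orientation; "contact_force": force on the tool from outside, world axes, zero at the start; "moment": the same for the moment, N m; "opening": finger opening in m.
Only numpy, scipy, OpenCV 4.12 (cv2) and the standard library are available. Lean on these libraries where they do the work, as an engineer would, in place of code of your own. Each camera call takes 0.05 s, during which the arm holds its last target. There are 200 camera calls.

### The job

Set the scraper up over the stopped wheel: first lower the grinder's open guard gently all the way down onto its stop, then take the scraper with the yellow band out of the rack and pass its blade upright, from above, through the slot in the closed guard until the guard's top face is level with the middle of the yellow band. Finish while still holding it there in the gripper, steady and without its blade ever touching the wheel; leave the guard shut and the other things on the bench alone.

Things in the scene. Friction and masses are not known exactly. Their poses are not given: they have to be found in the camera images.
- grinder: bench grinder, fixed: red open-topped box 240 (its x) x 220 (its y) mm, walls 118 mm high, switches on its front (-x) side. Origin: centre of its underside on the bench. Position and yaw vary and it may stand left or right; the guard is hinged along its far (+x) rim
- guard (a joint): angle of the grinder's guard: 0 = shut on its stop; grows as its front edge swings up, starts at 0.7 to 1.15 rad (limit 1.3). Aluminium plate 232 mm (hinge to front edge) x 220 x 10 mm, 0.3 kg, nothing standing up from it. Its stiff hinge (0.55 N m friction) keeps it where it is left: push it all the way down, about 1 to 4 N on its upper face near the front edge
- guard_hinge (a point): point on the hinge axis at mid width, level with the guard's underside, 118 mm above the bench, 116 mm along the grinder's +x from its centre. Its frame turns with the guard: x runs from the front edge to the hinge, y is the hinge axis, z is normal to the upper face
- guard_tab (a point): centre of the upper face of the black tab (27 x 60 x 10 mm) that continues the guard's plate beyond the middle of its front edge, 243 mm from the hinge axis; frame as guard_hinge
- guard_slot (a point): centre of the slot's mouth in the guard's upper face, 146 mm from the hinge, in a thin flat orange border. The slot goes through the 10 mm plate, 12 mm along the guard's x and 26 mm along its y (2 mm more than the blade each way), its mouth flared by 3 mm at 45 degrees all round. Frame as guard_hinge; guard shut: z up, 128 mm above the bench
- wheel: grey flat grinding wheel, 196 mm across, lying stopped inside the grinder under the guard; its top face is 50 mm above the bench (78 mm below the shut guard's upper face). Not to be touched by the scraper. Origin: as the grinder's
- rack: wooden block 80 (x) x 200 (y) x 60 (z) mm, fixed, origin at the centre of its underside; three wells in a row along its y at -60, 0 and +60 mm, each 14 x 28 mm and 50 mm deep. The rack's position, yaw and side vary
- scraper: loose in any one rack well, foot 10 mm above the bench: steel blade 10 (its x) x 24 (y) mm, 90 mm long (lowest 8 mm narrower), below a blue handle 22 (x) x 30 (y) x 62 (z) mm; 0.15 to 0.31 kg. Origin: centre of the blade's foot, z up the tool, x along the rack's x, may lean 2 degrees. Grip the handle firmly across its 22 mm (balance point 102 mm above the foot); in the slot its x lies along the guard's x, either way
- scraper_band (a point): middle of the yellow band (16 mm high) on the scraper's blade, 64 mm above the foot, 26 mm below the handle; same axes as the scraper
- spare_a: same shape and size as the scraper, in another rack well, black handle and no band, its top 162 mm above the bench; leave alone. Origin: centre of the foot of the blade, z up along the tool
- spare_b: same shape and size as the scraper, in another rack well, green handle and no band, its top 162 mm above the bench; leave alone. Origin: centre of the foot of the blade, z up along the tool
- oil_bottle: white bottle, 60 mm across, 170 mm high, origin at its foot; bystander, leave alone
- mug: blue mug, 80 mm across, 90 mm high, origin at its foot; bystander, leave alone
- wrench: steel wrench lying flat, origin under its middle; bystander, leave alone
- screwdriver: screwdriver lying flat, origin under its middle; bystander, leave alone
- paste_can: steel can with blue label, 70 mm across, 80 mm high, origin at its foot; bystander, leave alone
Things that resemble listed ones, but are neither listed nor needed, are in the scene too. Leave any blue look-alike of the rack alone.

How it is judged:
By the outcome, as a careful person would: the job done as asked, in the order asked, and still so for the second after the job is handed in, while the arm keeps its last pose, push and grip.
It also fails if it takes over 72 s, if anything falls off the work surface, if the arm or the gripper's body presses on something with over 40 N, if the wrist force passes 120 N, or if a joint passes its speed limit or range.

## Working session

There is one attempt and no reset: what is moved stays moved. The work goes in short steps, Python scripts to look and compute and a shell command to move; the robot and the scene stay as the last step left them, time stands still between calls to the robot, and variables do not carry over. Pictures are saved under pics/ and viewed, about 8 in all and at most 12, crops included, and the job is handed in when it is done.

```bash
ls; mkdir -p pics; cat > h.py <<'E'
import numpy as np, cv2
from scipy.spatial.transform import Rotation as Ro
from cell import ctrl, eyes, job
def info(n):
    c=eyes.camera_info(n); return np.array(c["intrinsics"]),np.array(c["R"]),np.array(c["t"])
def ray(n,uv,c=None):
    K,R,t=c or info(n); u,v=uv
    x=np.array([(u-K[0,2])/K[0,0],(v-K[1,2])/K[1,1]])
    if n=="wrist":
        th=np.hypot(*x); s=np.sin(th)/max(th,1e-9); d=np.array([x[0]*s,x[1]*s,np.cos(th)])
    else: d=np.array([x[0],x[1],1.])
    return -R.T@t, R.T@d/np.linalg.norm(d)
def onz(n,uv,z,c=None):
    o,d=ray(n,uv,c); return o+d*(z-o[2])/d[2]
def tri(n1,a,n2,b):
    A=[];B=[]
    for n,p in((n1,a),(n2,b)):
        o,d=ray(n,p); P=np.eye(3)-np.outer(d,d); A.append(P);B.append(P@o)
    x=np.linalg.lstsq(np.vstack(A),np.hstack(B),rcond=None)[0]; return x
def proj(n,X,c=None):
    K,R,t=c or info(n); p=R@np.array(X)+t
    if n=="wrist":
        r=np.hypot(p[0],p[1]); th=np.arctan2(r,p[2]); q=p[:2]/max(r,1e-9)*th
    else: q=p[:2]/p[2]
    return K[0,0]*q[0]+K[0,2],K[1,1]*q[1]+K[1,2]
def snap(n,f,crop=None,s=1):
    im=eyes.grab_frame(n); cv2.imwrite("pics/raw_"+f,im[:,:,::-1]); o=im[:,:,::-1]
    if crop: x0,y0,x1,y1=crop; o=o[y0:y1,x0:x1]
    cv2.imwrite("pics/"+f,cv2.resize(o,None,fx=s,fy=s,interpolation=cv2.INTER_CUBIC)); return im
E
python3 - <<'E'
from h import *
a=snap("scene","s0.png");b=snap("top","t0.png");w=snap("wrist","w0.png")
cv2.imwrite("pics/both.png",np.hstack([cv2.resize(a,(400,300)),cv2.resize(b,(400,300))])[:,:,::-1])
for n in("scene","top","wrist"):
    K,R,t=info(n);print(n,K[0,0],K[0,2],K[1,2],(-R.T@t).round(3),R[2].round(3))
print(ctrl.read_state())
E
```

```text
pics
scene 391.652870310066 249.47135974416307 197.64030352941322 [ 0.212 -0.292  1.43 ] [ 0.271  0.204 -0.941]
top 357.3253598135462 260.59629601991844 193.7852989010178 [0.386 0.014 1.148] [ 0.176 -0.028 -0.984]
wrist 297.3186396354542 254.77697570794626 191.27796446141886 [0.127 0.566 0.385] [ 0.246 -0.091 -0.965]
{'time_s': 0.15, 'joint_positions': array([ 1.09798625e+00,  2.76460823e-01,  1.50578618e+00, -2.24909360e-05,
        1.36065773e+00, -1.20985644e-01]), 'qvel': array([-0.00085009, -0.00175559, -0.00308634,  0.00074625,  0.00055696,
        0.00073462]), 'tau': array([ 1.49077037e-03, -4.04923868e+01, -2.37432182e+01,  7.00392947e-02,
        3.15828645e-02, -7.45158559e-05]), 'tcp_pos': array([0.19798052, 0.5394321 , 0.20481948]), 'tool_rot': array([-5.49727769e-01, -3.09275287e+00,  1.98071245e-03]), 'contact_force': array([ 0.11959018, -0.71676848, -0.04011117]), 'moment': array([ 0.00533317, -0.01881347,  0.03321383]), 'opening': 0.09389366166859596}
```

View pics/s0.png

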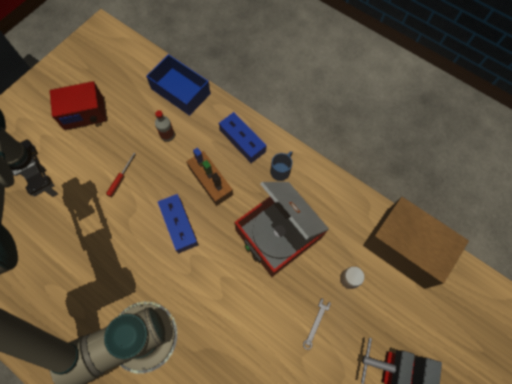

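View pics/t0.png

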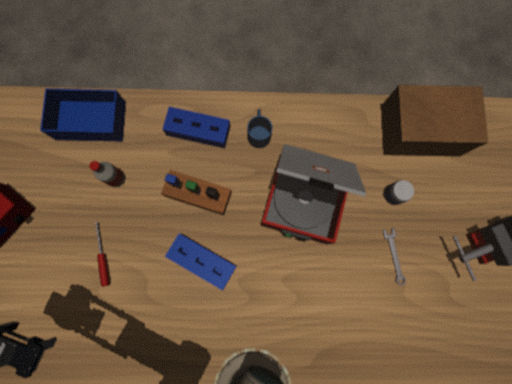

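The top view shows the wooden rack at about (197,191), with the blue handle at (172,180), the green at (192,186) and the black at (212,193). The grinder is at (305,210), with its guard hinged on the far side. Two blue racks, at (197,127) and (201,261), are decoys.

```bash
python3 - <<'E'
from h import *
t=cv2.imread("pics/raw_t0.png");s=cv2.imread("pics/raw_s0.png")
c1=cv2.resize(t[135:255,155:375],None,fx=3.5,fy=3.5,interpolation=cv2.INTER_CUBIC)
cv2.imwrite("pics/c1.png",c1)
c2=cv2.resize(s[140:280,180:340],None,fx=4,fy=4,interpolation=cv2.INTER_CUBIC)
cv2.imwrite("pics/c2.png",c2)
# handles
def hs(im): return cv2.cvtColor(im,cv2.COLOR_BGR2HSV)
def cent(im,lo,hi,roi):
    m=cv2.inRange(hs(im),lo,hi);z=np.zeros_like(m);x0,y0,x1,y1=roi;z[y0:y1,x0:x1]=m[y0:y1,x0:x1]
    n,l,st,ce=cv2.connectedComponentsWithStats(z);
    return [(st[i][:5].tolist(),ce[i].round(1).tolist()) for i in range(1,n) if st[i][4]>12]
for nm,lo,hi in(("blue",(100,120,30),(130,255,255)),("green",(40,80,30),(90,255,255)),("wood",(5,120,60),(13,255,255)),("red",(0,170,80),(4,255,255)),("red2",(175,150,80),(180,255,255))):
    print(nm,"T",cent(t,lo,hi,(155,160,360,250)),"S",cent(s,lo,hi,(185,145,330,275)))
E
```

```text
blue T [([166, 175, 10, 9, 66], [170.6, 178.8]), ([170, 235, 37, 15, 312], [185.4, 244.1])] S [([239, 145, 26, 13, 201], [251.7, 149.1]), ([194, 149, 7, 7, 30], [196.9, 151.9]), ([185, 214, 11, 33, 195], [188.3, 233.6])]
green T [([186, 181, 11, 10, 84], [191.0, 185.4]), ([284, 234, 7, 3, 16], [287.4, 234.9])] S [([202, 161, 8, 9, 49], [205.7, 164.6]), ([246, 245, 4, 5, 15], [247.3, 247.2])]
wood T [([161, 171, 70, 44, 1228], [197.5, 193.7]), ([263, 183, 10, 30, 37], [267.5, 197.9]), ([329, 192, 19, 53, 94], [340.1, 220.7])] S [([234, 197, 36, 45, 117], [247.1, 217.6]), ([239, 210, 17, 16, 23], [245.5, 217.5]), ([260, 232, 66, 43, 172], [296.1, 253.5]), ([261, 262, 10, 13, 17], [265.7, 268.1])]
red T [([262, 185, 84, 58, 393], [302.4, 221.1])] S [([236, 204, 82, 68, 318], [269.6, 244.0])]
red2 T [] S []
```

View pics/c1.png

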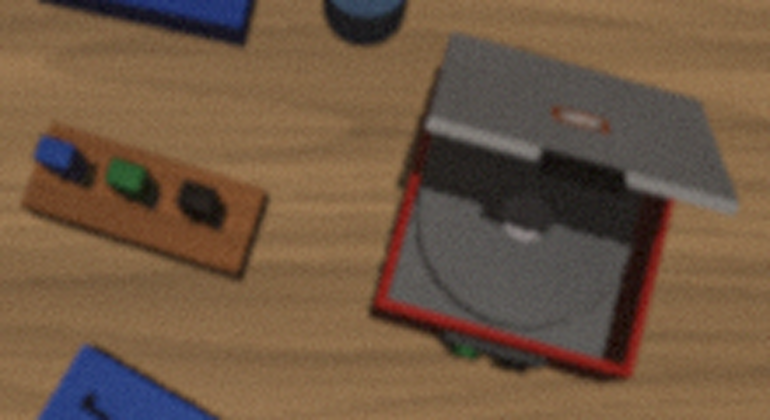

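View pics/c2.png

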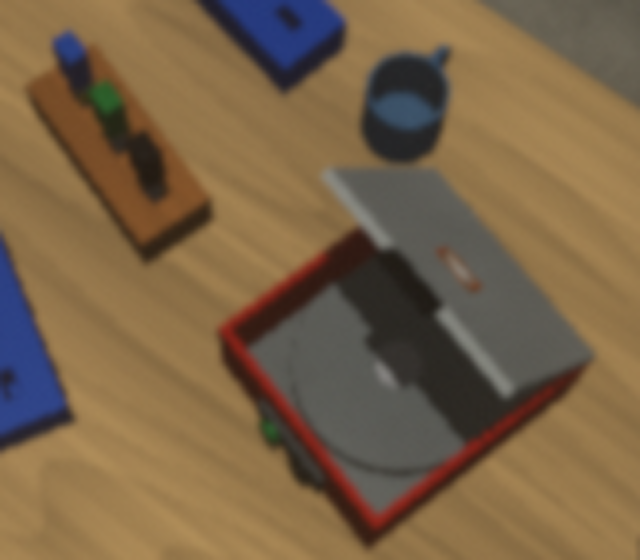

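Candidates for the target, by top-view pixel, are the blue handle (171,179), the green (191,185) and the black (212,193), plus the two decoy blue racks. I choose the blue handle in the wooden rack. The band is hidden, so I'll check it once the scraper is lifted.

```bash
cat > m.py <<'E'
from h import *
T=lambda x,y:(155+x/3.5-.35,135+y/3.5-.35)
S=lambda x,y:(180+x/4-.37,140+y/4-.37)
r=[onz("top",T(*p),.06)[:2] for p in((52,122),(268,193),(242,275),(22,207))]
rs=[onz("scene",S(*p),.06)[:2] for p in((95,47),(210,205),(147,247),(27,92))]
print("rack T",np.round(r,3).tolist(),"S",np.round(rs,3).tolist())
print("rack c",np.mean(r,0),np.mean(rs,0))
f=[onz("top",T(*p),.118)[:2] for p in((373,308),(630,377))]
fs=[onz("scene",S(*p),.118)[:2] for p in((222,330),(370,532))]
print("front T",np.round(f,4).tolist(),"S",np.round(fs,4).tolist())
for nm,a,b in(("slot",(581,120),(459,268)),("gcL",(430,118),(330,170)),("gcR",(737,205),(510,395)),("hingeL",(452,35),(437,170)),("hingeR",(698,100),(593,355))):
    print(nm,tri("top",T(*a),"scene",S(*b)).round(4))
for f in(f,fs):
    L,R=f; y=(L-R);print("width",np.linalg.norm(y));y/=np.linalg.norm(y);x=np.array([y[1],-y[0]]);c=(L+R)/2+x*.12
    print("grinder",c,np.degrees(np.arctan2(x[1],x[0])),"hinge",c+.116*x,"slotshut",c-.03*x)
for nm,p in(("blue",(56,154)),("green",(127,177)),("black",(197,200))):print(nm,onz("top",T(*p),.162))
E
python3 m.py
```

```text
rack T [[0.653, 0.267], [0.592, 0.074], [0.519, 0.095], [0.576, 0.289]] S [[0.649, 0.262], [0.588, 0.072], [0.52, 0.093], [0.572, 0.283]]
rack c [0.5849883  0.18115929] [0.58216406 0.17770827]
front T [[0.4859, -0.018], [0.4318, -0.2299]] S [[0.4874, -0.0237], [0.4252, -0.2295]]
slot [ 0.6158 -0.1678  0.2466]
gcL [ 0.5985 -0.05    0.3113]
gcR [ 0.5396 -0.2613  0.3084]
hingeL [ 0.7234 -0.0841  0.1162]
hingeR [ 0.6649 -0.2925  0.1243]
width 0.21869875921773319
grinder [ 0.57512094 -0.15361975] -14.304309554329159 hinge [ 0.68752461 -0.18228009] slotshut [ 0.54605103 -0.14620759]
width 0.21505934761906906
grinder [ 0.57119109 -0.16130403] -16.807231663700936 hinge [ 0.68223592 -0.19484573] slotshut [ 0.5424726  -0.15262945]
blue [0.60179359 0.23856927 0.162     ]
green [0.58393282 0.18119012 0.162     ]
black [0.56611468 0.12478342 0.162     ]
```

```bash
cat > go.py <<'E'
import sys
from h import *
# usage: x y z jawdir_deg -> travel/spin from present pose
def rel(X,yaw=None):
    s=ctrl.read_state();R=Ro.from_rotvec(s["tool_rot"]).as_matrix()
    d=R.T@(np.array(X)-s["tcp_pos"])*1000
    a=np.degrees(np.arctan2(R[1,1],R[0,1]));sp=None
    if yaw is not None: sp=(-(yaw-a)+90)%180-90
    print("X",X,"travel",d.round(1),"spin",sp,"jaw",a.round(1),"tilt z",R[:,2].round(3),"F",s["contact_force"].round(1),"q6",s["joint_positions"][5].round(2),"t",round(s["time_s"],2))
if __name__=="__main__":
    a=list(map(float,sys.argv[1:]));rel(a[:3],a[3] if len(a)>3 else None)
E
python3 go.py 0.563 -0.155 0.40 -16.5
```

```text
X [0.563, -0.155, 0.4] travel [-581.9 -526.4 -194.6] spin 86.34221988451765 jaw 69.8 tilt z [-0.001 -0.001 -1.   ] F [ 0.1 -0.7 -0. ] q6 -0.12 t 0.15
```

```bash
python3 -m pendant '{"travel":[[-20,-20,-50],[-55,-50,-90],[-100,-90,-120],[-145,-131,-140],[-190,-172,-155],[-235,-213,-170],[-280,-254,-180],[-325,-295,-190],[-370,-336,-195],[-415,-377,-195]],"spin":[5,12,22,32,42,52,62,70,78,86]}' 0 10; python3 go.py 0.563 -0.155 0.40 -16.5
```

```text
time_s: 1.4
tcp_pos: [0.4576, 0.0427, 0.4009]
tool_rot: [2.516, 1.881, 0.002]
contact_force: [0.1, -0.3, -0.8]
opening: 0.0006
X [0.563, -0.155, 0.4] travel [-159.8  157.     1. ] spin 0.07285759445433371 jaw -16.4 tilt z [ 0.001  0.    -1.   ] F [ 0.1 -0.3 -0.8] q6 0.23 t 1.4
```

```bash
python3 -m pendant '{"travel":[[-40,39,0],[-80,78,0],[-120,117,0],[-150,147,0],[-160,157,0],[-160,157,0]],"spin":[0,0,0,0,0,0]}'; python3 - <<'E'
from h import *
w=snap("wrist","w1.png",None,1.5)
for z,p in((.324,(.560,-.154)),(.2466,(.6158,-.1678)),(.118,(.685,-.1885))): print(proj("wrist",[*p,z]))
E
```

```text
time_s: 2.15
tcp_pos: [0.5631, -0.1527, 0.3997]
tool_rot: [-2.511, -1.885, 0.001]
contact_force: [0.4, -0.5, 0.0]
opening: 0.0009
(np.float64(252.0195397791347), np.float64(202.36593397030074))
(np.float64(302.15332789573), np.float64(180.62492443578606))
(np.float64(333.8264022770567), np.float64(163.15552621401093))
```

View pics/w1.png

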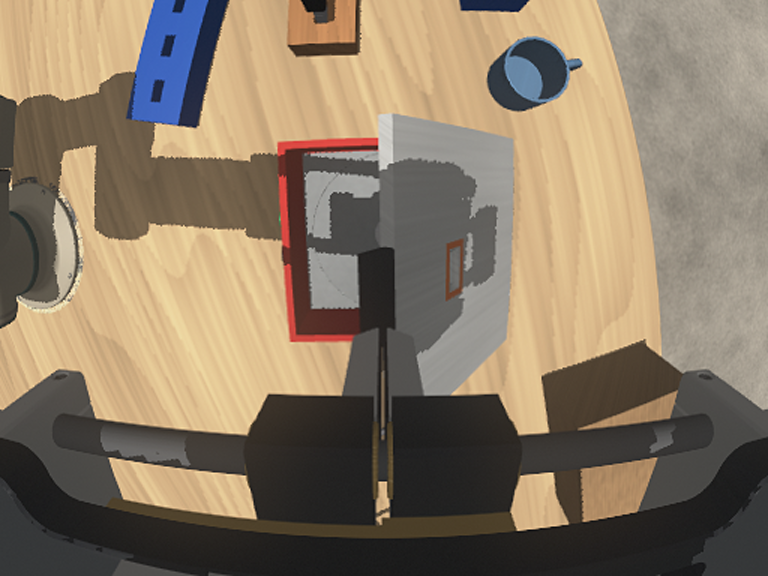

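```bash
python3 -m pendant '{"travel":[[0,0,20],[0,0,40],[0,0,50],[0,0,54],[0,0,58],[0,0,62]],"spin":[0,0,0,0,0,0]}'; python3 -m pendant '{"travel":[[0,0,4],[0,0,8],[0,0,8]],"spin":[0,0,0]}'
```

```text
time_s: 2.95
tcp_pos: [0.5634, -0.1527, 0.3389]
tool_rot: [2.511, 1.887, 0.001]
contact_force: [0.4, 1.0, 0.2]
opening: 0.0003
time_s: 3.32
tcp_pos: [0.5633, -0.1528, 0.3303]
tool_rot: [2.512, 1.887, 0.0]
contact_force: [0.7, -0.7, 0.3]
opening: 0.0009
```

```bash
python3 -m pendant '{"travel":[[0,0,4],[0,0,8],[0,0,12],[0,0,12]],"spin":[0,0,0,0]}'
```

```text
time_s: 3.82
tcp_pos: [0.563, -0.1526, 0.3178]
tool_rot: [-2.511, -1.887, 0.001]
contact_force: [-0.4, -1.2, -0.2]
opening: 0.0006
```

```bash
python3 -m pendant '{"travel":[[0,-1,4],[0,-2,8],[0,-3,12],[0,-3,12]],"spin":[0,0,0,0]}';python3 - <<'E'
from h import *
snap("wrist","w2.png",(170,60,360,300),2.4)
E
```

```text
time_s: 4.32
tcp_pos: [0.5598, -0.1517, 0.3059]
tool_rot: [-2.511, -1.887, 0.001]
contact_force: [0.3, 0.7, 0.1]
opening: 0.0004
```

View pics/w2.png

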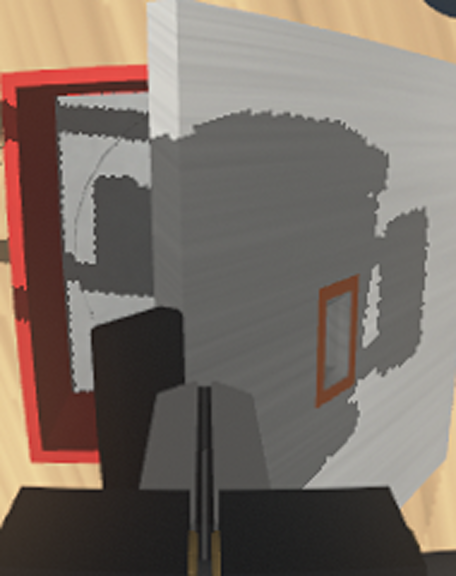

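```bash
python3 - <<'E'
from h import *
c=info("wrist");H=np.array([.685,-.1885,.118]);d=np.array([-.9636,.267,0]);n=np.array([-d[0]*1,-d[1],0])
for th in np.arange(.75,1.1,.05):
    P=lambda r:H+d*(r*np.cos(th)-.01*np.sin(th))+np.array([0,0,r*np.sin(th)+.01*np.cos(th)])
    print(round(th,2),np.round(proj("wrist",P(.146)),1),P(.146).round(3),proj("wrist",P(.232))[0].round(1), proj("wrist",P(.256)))
s=ctrl.read_state();print(proj("wrist",s["tcp_pos"]))
E
```

```text
0.75 [287.4 199.5] [ 0.589 -0.162  0.225] 209.9 (np.float64(181.80539621959684), np.float64(231.8452022751332))
0.8 [293.9 201. ] [ 0.594 -0.163  0.23 ] 220.1 (np.float64(192.33504369556778), np.float64(237.1324067350693))
0.85 [300.8 202.4] [ 0.599 -0.165  0.234] 231.8 (np.float64(204.77933667015796), np.float64(242.58331006947537))
0.9 [308.1 203.7] [ 0.605 -0.166  0.239] 244.9 (np.float64(219.27423535474594), np.float64(248.12810625134182))
0.95 [315.8 205. ] [ 0.611 -0.168  0.243] 259.6 (np.float64(235.9016815385272), np.float64(253.6667166303793))
1.0 [323.7 206.2] [ 0.617 -0.17   0.246] 275.6 (np.float64(254.6566311931394), np.float64(259.06583302032493))
1.05 [331.9 207.2] [ 0.623 -0.171  0.25 ] 293.0 (np.float64(275.41213351641113), np.float64(264.16086193450644))
1.1 [340.2 208.2] [ 0.63  -0.173  0.253] 311.3 (np.float64(297.8915853059565), np.float64(268.7653979807808))
(np.float64(253.926289119641), np.float64(232.74555443480102))
```

The wrist view shows the tip just over the plate near its front edge. The slot at (310,202) gives a guard angle of about 0.91 rad. Next I push along the arc.

```bash
python3 -m pendant '{"travel":[[0,-8,4],[0,-17,8],[0,-26,13],[0,-35,21],[0,-43,29],[0,-51,38],[0,-58,47],[0,-65,57],[0,-71,66],[0,-71,66]],"spin":[0,0,0,0,0,0,0,0,0,0]}';python3 - <<'E'
from h import *
w=snap("wrist","w3.png")
hs=cv2.cvtColor(w,cv2.COLOR_RGB2HSV);m=cv2.inRange(hs,(4,120,60),(14,255,255))[40:350,220:480]
n,l,st,ce=cv2.connectedComponentsWithStats(m)
for i in range(1,n):
    if st[i][4]>30: print(st[i],ce[i]+[220,40])
c=info("wrist");H=np.array([.685,-.1885,.118]);d=np.array([-.9636,.267,0])
for th in np.arange(0,.75,.1):
    P=lambda r:H+d*(r*np.cos(th)-.01*np.sin(th))+np.array([0,0,r*np.sin(th)+.01*np.cos(th)])
    print(round(th,2),np.round(proj("wrist",P(.146)),1))
E
```

```text
time_s: 5.62
tcp_pos: [0.4909, -0.1313, 0.2394]
tool_rot: [-2.509, -1.885, 0.002]
contact_force: [0.6, 0.2, -0.3]
opening: 0.0006
[  9  50  20 100 622] [234.2733119  135.76205788]
[  4 137   7  14  34] [226.23529412 183.67647059]
[117 144  28  55 555] [349.94774775 209.32072072]
0.0 [308.6 191.7]
0.1 [312.9 195.5]
0.2 [319.  199.7]
0.3 [327. 204.]
0.4 [337.2 208.6]
0.5 [349.4 213.3]
0.6 [363.7 217.9]
0.7 [379.8 222.4]
```

```bash
python3 -m pendant '{"travel":[[0,-6,10],[0,-11,21],[0,-16,31],[0,-20,42],[0,-24,53],[0,-27,65],[0,-29,76],[0,-31,85],[0,-32,90],[0,-32,94]],"spin":[0,0,0,0,0,0,0,0,0,0]}';python3 -m pendant '{"travel":[[0,0,2],[0,0,4],[0,-1,6],[0,-1,8],[0,-1,10],[0,-1,12]],"spin":[0,0,0,0,0,0]}'
```

```text
time_s: 6.92
tcp_pos: [0.4612, -0.123, 0.1462]
tool_rot: [-2.511, -1.887, 0.0]
contact_force: [-1.1, 0.2, 1.1]
opening: 0.0005
time_s: 7.68
tcp_pos: [0.4606, -0.123, 0.1344]
tool_rot: [2.511, 1.887, 0.001]
contact_force: [0.3, -0.4, 0.8]
opening: 0.0004
```

```bash
python3 -m pendant '{"travel":[[0,0,1],[0,0,2],[0,0,3],[0,0,4],[0,0,5],[0,0,5]],"spin":[0,0,0,0,0,0]}';python3 -m pendant '{"travel":[[0,0,1],[0,0,1],[0,0,2],[0,0,2]],"spin":[0,0,0,0]}'
```

```text
time_s: 8.43
tcp_pos: [0.4601, -0.1229, 0.1292]
tool_rot: [-2.511, -1.887, 0.001]
contact_force: [-0.4, -0.4, 0.4]
opening: 0.0004
time_s: 8.93
tcp_pos: [0.4604, -0.123, 0.1282]
tool_rot: [2.511, 1.887, 0.0]
contact_force: [-1.6, 0.6, 6.4]
opening: 0.0004
```

```bash
python3 -m pendant '{"travel":[[0,0,-10],[0,0,-50],[0,20,-100],[0,40,-140],[0,40,-140]],"spin":[0,0,0,0,0]}'; cat > slot.py <<'E'
from h import *
def orange(n,roi):
    im=eyes.grab_frame(n);c=info(n)
    cv2.imwrite("pics/raw_slot_%s.png"%n,im[:,:,::-1])
    m=cv2.inRange(cv2.cvtColor(im,cv2.COLOR_RGB2HSV),(5,110,60),(14,255,255));z=0*m
    x0,y0,x1,y1=roi;z[y0:y1,x0:x1]=m[y0:y1,x0:x1]
    k,l,st,ce=cv2.connectedComponentsWithStats(cv2.dilate(z,np.ones((2,2))))
    for i in range(1,k):
        if st[i][4]<15: continue
        ys,xs=np.where((l==i)&(z>0))
        P=np.array([onz(n,(x,y),.128,c)[:2] for x,y in zip(xs,ys)])
        (cx,cy),(w,h),a=cv2.minAreaRect((P*1000).astype(np.float32))
        print(n,st[i].tolist(),"rect mm",round(cx,1),round(cy,1),round(w,1),round(h,1),"ang",round(a,1))
def red(n):  # not used
    pass
if __name__=="__main__":
    u,v=map(int,proj("wrist",[.544,-.150,.128]));print(u,v);orange("wrist",(u-45,v-45,u+45,v+45))
    for n in("top","scene"):
        u,v=map(int,proj(n,[.544,-.150,.128]));orange(n,(u-15,v-15,u+15,v+15))
E
python3 slot.py; python3 - <<'E'
from h import *
cv2.imwrite("pics/w4.png",cv2.imread("pics/raw_slot_wrist.png")[60:340,100:440])
E
```

```text
time_s: 9.55
tcp_pos: [0.5018, -0.1353, 0.2709]
tool_rot: [2.506, 1.883, 0.007]
contact_force: [-0.2, 0.2, -0.8]
opening: 0.0005
292 184
wrist [282, 163, 27, 39, 561] rect mm 543.7 -146.3 43.1 28.7 ang 75.1
top [299, 196, 5, 10, 29] rect mm 552.0 -130.4 4.8 24.3 ang 73.7
scene [270, 230, 8, 8, 23] rect mm 532.9 -151.1 26.8 4.9 ang 86.4
```

View pics/w4.png

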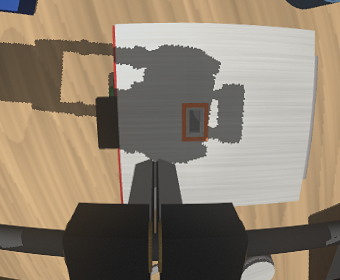

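The guard is shut, with the slot at image (195,121) in the crop, which puts it at (0.5437, -0.1463) with yaw -14.9°. Next I go to the rack.

```bash
python3 go.py 0.585 0.15 0.30 -17.4
```

```text
X [0.585, 0.15, 0.3] travel [296.7   4.9 -33.6] spin 1.2452457324253174 jaw -16.2 tilt z [-0.002  0.001 -1.   ] F [-0.2 -0.3  0.7] q6 -0.12 t 9.7
```

```bash
python3 -m pendant '{"travel":[[30,0,-10],[80,2,-25],[135,3,-33],[190,4,-33],[240,5,-33],[280,5,-33],[297,5,-33],[297,5,-33]],"spin":[0,1,1,1,1,1,1,1]}' 1; cat > hd.py <<'E'
from h import *
im=eyes.grab_frame("wrist");c=info("wrist");hsv=cv2.cvtColor(im,cv2.COLOR_RGB2HSV)
cv2.imwrite("pics/raw_hd.png",im[:,:,::-1])
for nm,lo,hi,X in(("blue",(100,120,40),(130,255,255),(.602,.2386,.14)),("green",(40,80,30),(90,255,255),(.584,.181,.14)),("yellow",(20,120,90),(35,255,255),(.602,.2386,.07))):
    m=cv2.inRange(hsv,lo,hi);u,v=map(int,proj("wrist",X,c));z=0*m;z[max(0,v-50):v+50,u-40:u+40]=m[max(0,v-50):v+50,u-40:u+40]
    k,l,st,ce=cv2.connectedComponentsWithStats(z);print(nm,u,v)
    for i in range(1,k):
        if st[i][4]>40: print(st[i].tolist(),ce[i].round(1))
E
python3 hd.py; python3 - <<'E'
from h import *
a=cv2.imread("pics/raw_hd.png")[0:280,140:400];cv2.imwrite("pics/w5.png",cv2.resize(a,None,fx=2.1,fy=2.1))
E
```

```text
time_s: 10.7
tcp_pos: [0.5856, 0.1498, 0.2992]
tool_rot: [-2.526, -1.866, 0.004]
contact_force: [-0.9, -0.4, 0.3]
opening: 0.0769
blue 244 100
[236, 85, 20, 27, 500] [245.9  97.5]
green 244 152
[237, 136, 20, 31, 576] [246.6 151.8]
yellow 246 102
```

View pics/w5.png

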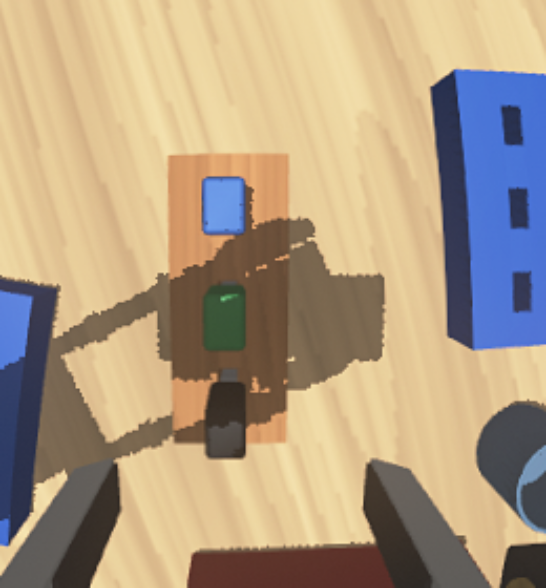

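```bash
python3 - <<'E'
from h import *
im=cv2.imread("pics/raw_hd.png")
m=cv2.inRange(cv2.cvtColor(im,cv2.COLOR_BGR2HSV),(100,120,40),(130,255,255));ys,xs=np.where(m[80:118,230:262]);
for z in(.16,.162):
    P=np.array([onz("wrist",(x+230,y+80),z)[:2] for x,y in zip(xs,ys)]);print(cv2.minAreaRect((P*1000).astype(np.float32)),P.mean(0))
from go import rel
rel([.6015,.2375,.22],-17.4)
E
```

```text
((603.79150390625, 240.0242156982422), (28.16191864013672, 20.124088287353516), 72.82244110107422) [0.60438262 0.24034104]
((603.8259887695312, 239.91534423828125), (27.985689163208008, 19.998136520385742), 72.82244110107422) [0.60441333 0.24023021]
X [0.6015, 0.2375, 0.22] travel [ 89.5 -10.8  79.5] spin 0.24696370129247214 jaw -17.2 tilt z [-0.002 -0.001 -1.   ] F [-0.6 -0.3  0.8] q6 0.43 t 10.75
```

```bash
python3 -m pendant '{"travel":[[30,-3,0],[65,-6,0],[85,-9,20],[92,-9,40],[92,-9,80],[92,-9,120],[92,-9,150],[92,-9,175],[92,-9,192],[92,-9,192]],"spin":[0,0,0,0,0,0,0,0,0,0]}'; python3 go.py .604 .240 .106 -17.2
```

```text
time_s: 12.0
tcp_pos: [0.6035, 0.2392, 0.1066]
tool_rot: [-2.528, -1.864, 0.006]
contact_force: [0.3, -0.1, 0.6]
opening: 0.0939
X [0.604, 0.24, 0.106] travel [0.9 0.2 0.6] spin 0.001878871338249155 jaw -17.2 tilt z [-0.004 -0.001 -1.   ] F [ 0.3 -0.1  0.6] q6 0.57 t 12.0
```

```bash
python3 -m pendant '{"travel":[[0,0,0],[0,0,0],[0,0,0],[0,0,0],[0,0,0],[0,0,0]],"spin":[0,0,0,0,0,0]}' 0 50; python3 -m pendant '{"travel":[[0,0,0],[0,0,-3],[0,0,-8],[0,0,-20],[0,0,-40],[0,0,-60],[0,0,-60]],"spin":[0,0,0,0,0,0,0]}';
```

```text
time_s: 12.75
tcp_pos: [0.6048, 0.2404, 0.1085]
tool_rot: [2.528, 1.865, 0.0]
contact_force: [0.7, -0.4, -0.5]
opening: 0.0374
time_s: 13.62
tcp_pos: [0.6063, 0.2408, 0.171]
tool_rot: [2.527, 1.864, 0.007]
contact_force: [0.1, -0.4, -0.9]
opening: 0.0216
```

The fingers were still closing when the lift began, so I check the hold.

```bash
python3 -m pendant '{"travel":[[0,0,-30],[0,0,-60],[0,0,-80],[0,0,-80],[0,0,-80]],"spin":[0,0,0,0,0]}'; python3 - <<'E'
from h import *
s=ctrl.read_state();T=s["tcp_pos"]
a=snap("scene","s6.png");b=snap("top","t6.png");w=snap("wrist","w6.png")
out=[]
for n,im in(("scene",a),("top",b)):
    u,v=map(int,proj(n,T));print(n,u,v);out.append(cv2.resize(im[max(0,v-40):v+40,u-40:u+40],(270,270)))
out.append(cv2.resize(w[140:340,160:360],(270,270)))
cv2.imwrite("pics/c6.png",np.hstack(out)[:,:,::-1])
E
```

```text
time_s: 14.25
tcp_pos: [0.6041, 0.2401, 0.247]
tool_rot: [-2.527, -1.865, 0.004]
contact_force: [0.1, -0.3, -1.5]
opening: 0.0218
scene 194 139
top 162 170
```

View pics/c6.png

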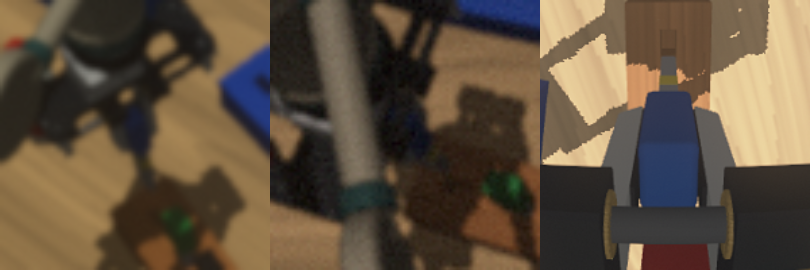

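The scraper with its yellow band is held; the band sits near wrist pixel (255,201). I'll take one enlarged crop to read the features along the blade.

```bash
python3 - <<'E'
from h import *
w=cv2.imread("pics/raw_w6.png")[145:225,215:295]
cv2.imwrite("pics/c7.png",cv2.resize(w,None,fx=7.5,fy=7.5,interpolation=cv2.INTER_NEAREST))
s=ctrl.read_state();R=Ro.from_rotvec(s["tool_rot"]).as_matrix();T=s["tcp_pos"]
K,Rc,t=info("wrist");print("cam in tool",(R.T@(-Rc.T@t-T)*1e3).round(1))
for f in range(0,160,10):
    # foot height along tool: grasp at foot+g
    pass
for z in range(-30,110,10): print(z,[np.round(proj("wrist",T+R@np.array([x,0,z])/1e3),1).tolist() for x in(-15,-12,12)])
E
```

```text
cam in tool [  77.1    0.6 -180.1]
-30 [[253.9, 276.1], [253.8, 271.8], [253.8, 234.2]]
-20 [[253.9, 267.7], [253.9, 263.5], [253.8, 227.3]]
-10 [[253.9, 260.0], [253.9, 255.9], [253.9, 221.2]]
0 [[254.0, 253.0], [254.0, 249.1], [253.9, 215.6]]
10 [[254.0, 246.6], [254.0, 242.8], [254.0, 210.6]]
20 [[254.1, 240.7], [254.1, 237.0], [254.0, 206.0]]
30 [[254.1, 235.3], [254.1, 231.7], [254.1, 201.8]]
40 [[254.1, 230.3], [254.1, 226.8], [254.1, 198.0]]
50 [[254.2, 225.7], [254.2, 222.3], [254.1, 194.4]]
60 [[254.2, 221.4], [254.2, 218.1], [254.1, 191.2]]
70 [[254.2, 217.4], [254.2, 214.2], [254.2, 188.2]]
80 [[254.2, 213.6], [254.2, 210.6], [254.2, 185.4]]
90 [[254.3, 210.2], [254.2, 207.2], [254.2, 182.8]]
100 [[254.3, 206.9], [254.3, 204.0], [254.2, 180.3]]
```

View pics/c7.png

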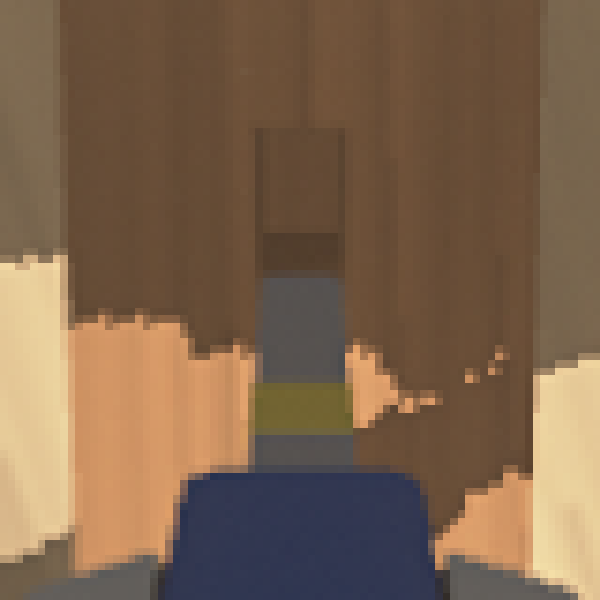

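```bash
cat > fit.py <<'E'
from h import *
from scipy.optimize import least_squares
s=ctrl.read_state();R=Ro.from_rotvec(s["tool_rot"]).as_matrix();T=s["tcp_pos"];c=info("wrist")
obs=[(15,90,207.6),(12,72,202.5),(12,56,195.4),(10.5,0,181.4)]
def f(p,full=True):
    zf,a,d=p; r=[]
    for x,h,v in obs:
        L=102; xx=x+d+(h-L)*np.tan(a); zz=zf-h-0*x
        r.append(proj("wrist",T+R@np.array([xx,0,zz+x*a])/1e3,c)[1]-v)
    return r
for fix in("none","a,d","a","d"):
    g=lambda q:f((q[0],0 if fix in("a","a,d") else q[1],0 if fix in("d","a,d") else q[2]))
    r=least_squares(g,[100,0,0],x_scale=[1,.01,1]);print(fix,r.x.round(3),np.round(r.fun,2))
E
python3 fit.py
```

```text
none [6.4459e+01 2.2000e-02 1.1484e+01] [-0.74  0.46  0.8  -0.52]
a,d [99.964  0.     0.   ] [-1.23  0.13  1.14  0.47]
a [85.567  0.     4.365] [-0.71  0.33  0.9  -0.53]
d [ 9.8535e+01 -1.3000e-02  0.0000e+00] [-0.7   0.26  0.96 -0.52]
```

```bash
python3 -m pendant '{"travel":[[0,0,-30],[0,0,-60],[0,0,-65]],"spin":[0,0,0]}' ; python3 go.py .5437 -.1463 .300 -14.9
```

```text
time_s: 14.78
tcp_pos: [0.6056, 0.2406, 0.315]
tool_rot: [2.527, 1.865, 0.005]
contact_force: [-0.1, 0.1, -1.2]
opening: 0.0221
X [0.5437, -0.1463, 0.3] travel [-388.    54.9   14.4] spin -2.253270318943734 jaw -17.2 tilt z [ 0.003  0.001 -1.   ] F [-0.1  0.1 -1.2] q6 0.57 t 14.78
```

```bash
python3 -m pendant '{"travel":[[-25,4,0],[-70,10,0],[-120,17,0],[-170,24,0],[-220,31,0],[-270,38,0],[-315,45,3],[-355,50,6],[-380,54,10],[-388,55,14]],"spin":[0,0,-1,-1,-1,-2,-2,-2,-2,-2]}'; python3 -m pendant '{"travel":[[0,0,0],[0,0,0]],"spin":[0,0]}';python3 go.py .5437 -.1463 .240 -14.9
```

```text
time_s: 16.02
tcp_pos: [0.5409, -0.1486, 0.2976]
tool_rot: [-2.496, -1.904, 0.004]
contact_force: [0.2, 0.8, -2.2]
opening: 0.0217
time_s: 16.27
tcp_pos: [0.5428, -0.1457, 0.2992]
tool_rot: [-2.493, -1.91, -0.0]
contact_force: [-0.3, 0.5, -1.6]
opening: 0.0217
X [0.5437, -0.1463, 0.24] travel [-0.4  1.1 59.2] spin -0.20333580043620714 jaw -15.1 tilt z [-0.     0.001 -1.   ] F [-0.3  0.5 -1.6] q6 -0.12 t 16.27
```

```bash
python3 -m pendant '{"travel":[[0,1,15],[0,1,35],[0,1,50],[0,1,59],[0,1,59],[0,1,59]],"spin":[0,0,0,0,0,0]}';python3 - <<'E'
from h import *
s=ctrl.read_state();w=snap("wrist","w8.png")[150:220,220:290]
cv2.imwrite("pics/c8.png",cv2.resize(w,None,fx=8.5,fy=8.5,interpolation=cv2.INTER_NEAREST)[:,:,::-1])
from go import rel;rel([.5437,-.1463,.24],-14.9)
R=Ro.from_rotvec(s["tool_rot"]).as_matrix();Ri=np.array([[np.cos(-.26),-np.sin(-.26)],[np.sin(-.26),np.cos(-.26)]])
for x in(-9,9):
    for y in(-16,16):
        p=np.array([.5437,-.1463])+Ri@np.array([x,y])/1e3;print(x,y,(np.array(proj("wrist",[*p,.128]))-[219.5,149.5])*8.5)
E
```

```text
time_s: 17.02
tcp_pos: [0.5443, -0.147, 0.241]
tool_rot: [2.494, 1.909, 0.001]
contact_force: [-0.1, -0.5, -1.2]
opening: 0.0217
X [0.5437, -0.1463, 0.24] travel [ 0.5 -0.8  1.1] spin -0.2553723911879473 jaw -15.2 tilt z [ 0.001 -0.    -1.   ] F [ 0.6 -0.5 -1.8] q6 -0.12 t 17.07
-9 -16 [213.59841153 457.67853548]
-9 16 [209.90114304 199.7766746 ]
9 -16 [361.53574487 456.94338859]
9 16 [361.88039091 198.9662968 ]
```

View pics/c8.png

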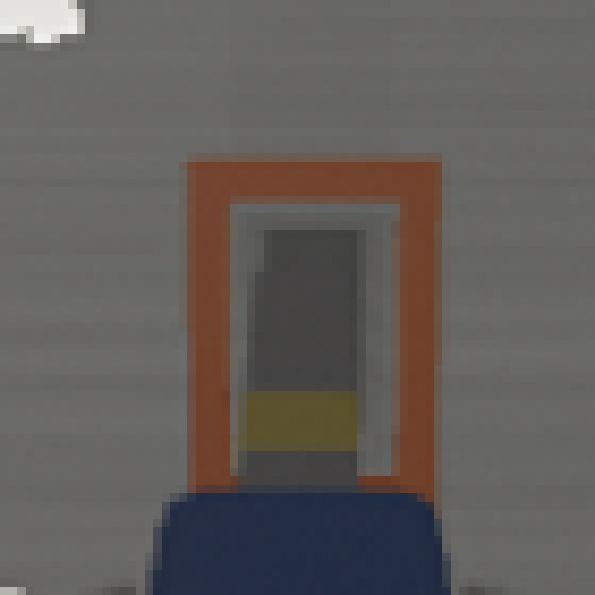

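The crop shows the slot mouth centred at crop column 315 and the blade and band at 300, so the slot is about 1.6 mm towards tool +y and about 1 mm towards −x. I correct for that and re-measure.

```bash
python3 -m pendant '{"travel":[[-1,1.6,0],[-1,1.6,0],[-1,1.6,4],[-1,1.6,4]],"spin":[0,0,0,0]}'; cat > al.py <<'E'
from h import *
w=eyes.grab_frame("wrist");cv2.imwrite("pics/raw_al.png",w[:,:,::-1]);hs=cv2.cvtColor(w,cv2.COLOR_RGB2HSV).astype(int)
def cols(m):
    ys,xs=np.where(m[150:235,225:290]);
    return ys+150,xs+225
y,x=cols((hs[:,:,0]<16)&(hs[:,:,1]>110));
print("orange rows",y.min(),y.max(),"mid-columns",np.mean([(x[y==r].min()+x[y==r].max())/2 for r in range(y.min()+6,min(y.min()+25,y.max()))]),"span",x.min(),x.max())
y,x=cols((hs[:,:,0]>=20)&(hs[:,:,0]<36)&(hs[:,:,1]>90))
if len(x)>5: k=[(x[y==r].min()+x[y==r].max())/2 for r in np.unique(y)];print("yellow rows",y.min(),y.max(),"mid",np.round(k,1))
s=ctrl.read_state();print(s["tcp_pos"].round(4),s["contact_force"].round(1))
E
python3 al.py
```

```text
time_s: 17.58
tcp_pos: [0.5448, -0.1481, 0.2359]
tool_rot: [-2.494, -1.908, 0.001]
contact_force: [0.0, 0.3, -0.6]
opening: 0.0223
orange rows 169 208 mid-columns 256.0 span 241 271
yellow rows 196 202 mid [255.  255.  255.  255.  255.  254.5 255. ]
[ 0.545  -0.1481  0.2361] [-0.8 -0.1 -1.9]
```

```bash
python3 -m pendant '{"travel":[[0,0.8,0],[0,0.8,3],[0,0.8,6],[0,0.8,8],[0,0.8,10],[0,0.8,12],[0,0.8,12]],"spin":[0,0,0,0,0,0,0]}'; python3 al.py;  python3 -m pendant '{"travel":[[0,0,1],[0,0,3],[0,0,5],[0,0,6],[0,0,6]],"spin":[0,0,0,0,0]}'; python3 al.py
```

```text
time_s: 18.5
tcp_pos: [0.5458, -0.1484, 0.2242]
tool_rot: [-2.495, -1.909, 0.0]
contact_force: [-0.3, 0.5, -2.5]
opening: 0.0213
orange rows 171 207 mid-columns 255.0 span 240 270
yellow rows 196 202 mid [255.  255.  255.  255.  255.  254.5 255. ]
[ 0.5459 -0.1485  0.2244] [-0.5  0.9 -2. ]
time_s: 19.18
tcp_pos: [0.5459, -0.1484, 0.2183]
tool_rot: [-2.495, -1.909, -0.0]
contact_force: [-0.4, 0.6, -1.8]
opening: 0.0218
orange rows 172 208 mid-columns 254.81578947368422 span 239 270
yellow rows 196 202 mid [255.  255.  255.  255.  255.  254.5 255. ]
[ 0.5459 -0.1484  0.2184] [ 0.5 -0.3 -1.2]
```

```bash
python3 -m pendant '{"travel":[[0,0,2],[0,0,4],[0,0,6],[0,0,8],[0,0,10],[0,0,10],[0,0,10]],"spin":[0,0,0,0,0,0,0]}'; python3 al.py
```

```text
time_s: 20.1
tcp_pos: [0.546, -0.1485, 0.2085]
tool_rot: [2.495, 1.909, 0.0]
contact_force: [-0.1, -0.4, -2.0]
opening: 0.0219
orange rows 175 208 mid-columns 254.73684210526315 span 239 271
yellow rows 196 202 mid [255.  255.  255.  255.  255.  254.5 255. ]
[ 0.546  -0.1485  0.2085] [-0.5 -0.6 -1.3]
```

```bash
python3 -m pendant '{"travel":[[0,0,4],[0,0,8],[0,0,12],[0,0,16],[0,0,20],[0,0,24],[0,0,28],[0,0,31],[0,0,33],[0,0,33]],"spin":[0,0,0,0,0,0,0,0,0,0]}'; python3 al.py
```

```text
time_s: 21.4
tcp_pos: [0.5459, -0.1484, 0.1753]
tool_rot: [-2.495, -1.909, 0.0]
contact_force: [-0.1, 0.8, -2.0]
opening: 0.0214
orange rows 183 215 mid-columns 254.97368421052633 span 236 273
yellow rows 196 202 mid [255.  255.  254.5 254.5 254.5 254.5 255. ]
[ 0.546  -0.1485  0.1755] [ 0.2  0.4 -2.9]
```

```bash
python3 -m pendant '{"travel":[[0,0,3],[0,0,6],[0,0,9],[0,0,11],[0,0,12],[0,0,12],[0,0,12]],"spin":[0,0,0,0,0,0,0]}'; python3 al.py; python3 - <<'E'
from h import *
w=cv2.imread("pics/raw_al.png")[160:230,220:290]
cv2.imwrite("pics/c9.png",cv2.resize(w,None,fx=8.5,fy=8.5,interpolation=cv2.INTER_NEAREST))
s=ctrl.read_state();R=Ro.from_rotvec(s["tool_rot"]).as_matrix();T=s["tcp_pos"];c=info("wrist")
f=lambda x,z:round((proj("wrist",T+R@np.array([x,0,(T[2]-z)*1e3])/1e3,c)[1]-159.5)*8.5)
print("outer",f(20.5,.128),"mouth",f(16,.128),"flare corner",f(13,.125),"blade@top",f(12,.128),"band +8/-8",f(12,.136),f(12,.120))
E
```

```text
time_s: 22.32
tcp_pos: [0.546, -0.1485, 0.1636]
tool_rot: [2.495, 1.909, 0.0]
contact_force: [-0.1, 0.1, -1.0]
opening: 0.0217
orange rows 187 220 mid-columns 254.5 span 235 274
yellow rows 197 202 mid [254.5 254.5 254.5 254.5 254.5 255. ]
[ 0.546  -0.1485  0.1635] [ 0.7 -0.3 -1.1]
outer 249 mouth 298 flare corner 321 blade@top 341 band +8/-8 368 316
```

View pics/c9.png

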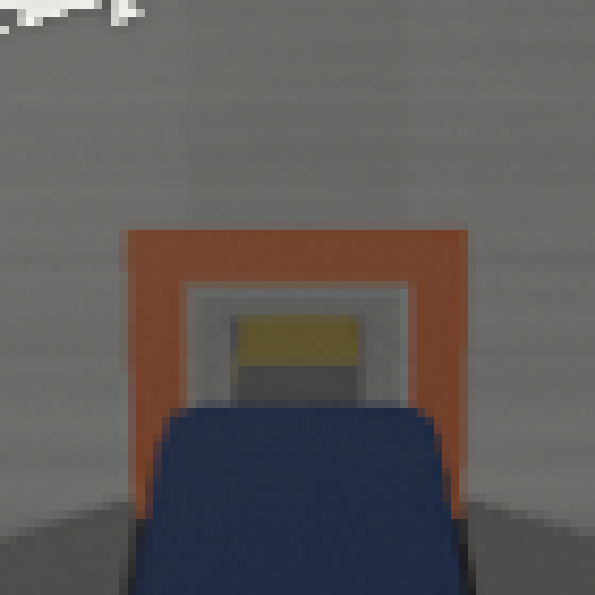

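The last view shows the blade inside the slot, with the band's upper edge about 9 mm above the guard face and its lower part hidden in the slot. Both estimates put it roughly 1 mm high, so I lower 1 mm and hold.

```bash
python3 -m pendant '{"travel":[[0,0,0.5],[0,0,1],[0,0,1],[0,0,1],[0,0,1],[0,0,1],[0,0,1],[0,0,1]],"spin":[0,0,0,0,0,0,0,0]}'; python3 al.py; python3 - <<'E'
from h import *
t0=cv2.imread("pics/raw_t0.png");im=eyes.grab_frame("top")[:,:,::-1]
d=cv2.absdiff(t0,im).max(2)
for nm,(x,y) in dict(bottle=(104,173),mug=(259,130),wrench=(394,256),driver=(102,255),can=(399,191),rackLow=(201,261),rackHigh=(197,127),green=(191,185),black=(212,193)).items(): print(nm,d[y-8:y+8,x-8:x+8].mean().round(1),end="; ")
s=ctrl.read_state();print(np.abs(s["qvel"]).max(),s["contact_force"],s["tcp_pos"],s["time_s"])
job.finish_job()
E
```

```text
time_s: 23.38
tcp_pos: [0.5459, -0.1484, 0.1625]
tool_rot: [-2.495, -1.909, -0.0]
contact_force: [-0.4, 0.5, -1.5]
opening: 0.0217
orange rows 187 220 mid-columns 254.73684210526315 span 235 274
yellow rows 198 202 mid [254.5 254.5 254.5 254.5 255. ]
[ 0.5459 -0.1484  0.1624] [-0.5  0.8 -1.7]
bottle 6.7; mug 6.6; wrench 7.9; driver 7.6; can 8.0; rackLow 7.4; rackHigh 7.1; green 6.8; black 6.9; 0.0022978430291698266 [ 0.16261968  1.14690715 -2.49414025] [ 0.54595975 -0.14844699  0.16246318] 23.475
the job is handed in; nothing more can be done
```

I pushed the guard down along its arc to its stop, lifted the yellow-banded scraper out of the rack and lowered its blade through the slot. I handed in at 23.5 s, still gripping it at 50 N.

**Guard:** I pressed it until I felt 6.4 N with the fingertips at 128 mm, the height of the shut guard's upper face. A picture taken straight after showed it shut. I did not check its angle again at the end, but the slot border looked right in the last view.

**Blade in the slot:** It went in with no noticeable side force. In the last reading the arm was still, and the force was about the scraper's own weight.

**Band height:** By my estimate its middle is level with the guard's top face to within about 2 mm. The evidence disagreed a little, putting it anywhere from 1 mm low to 2.5 mm high before the last 1 mm lowering. The height is uncertain because the fingers were still closing when I began the lift.

**Wheel:** I estimate about 13 to 15 mm between the blade's foot and the wheel. I worked this out from the band height and did not see it directly.

**Other things:** Comparing the first and last top views showed only image noise at the bottle, mug, wrench, screwdriver, can, both spare scrapers and both blue racks.

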